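# Clamp a board in the hinged jig, pin it and keep it squeezed shut

### The job

Draw the board straight up out of the slotted rack by its top edge bar and stand it, bar up, in the slot of the hinged clamp jig, then swing the open half shut against it and push the loose pin fully down through the two lined-up holes. Finish with the gripper squeezing the two shut halves firmly together, one finger on the outside of each half, and keep holding them like that: the program ends while squeezing, with the board and pin left in place. Do not shift or knock over the glue bottle, the clear bottle or the green cup.

Things in the scene. Friction and masses are not known exactly. Their poses are not given: they have to be found in the camera images.
- jig: Clamshell jig, fixed to the table. Dark steel base plate 190 x 70 x 10 mm on the table; origin on the table surface at the middle of the board's place. Own x runs along the two halves from hinge end (-x) to pin-hole end (+x), y from the fixed half (-y) to the swinging half (+y), z up. Shut, the halves measure 44.5 mm over their flat outside faces (y = -20 to +24.5 mm), for x from -50 to +60 mm.
- jig_wall: Fixed half of the jig: upright aluminium wall, same origin and axes as the jig. Outside face at y = -20 mm; top 60 mm above the table for x from -54 to +60 mm, 48 mm from there to +91 mm. Rubber-faced on the board's side, with an upright U channel at each end of the board and an ear with the lower pin hole at the +x end.
- jig_slot (a point): Centre of the floor of the jig's slot, 10 mm above the table, at y = 2 mm of the jig; axes as the jig's. Slot between the U channels: open at the top, 100 mm long (x), 9 mm wide (y), flared above 38 mm; channels 48 mm high. Either face of the board may look to the fixed half. A board standing in it has its bar's centre 85 mm above the table; the closing leaf pushes it about 2 mm to the fixed side.
- jig_hinge (a point): Point on the upright hinge axis of the swinging half, 64 mm from the jig's origin on its -x side, 35 mm above the table; axes as the jig's.
- jig_leaf (a joint): Angle of the swinging half (leaf), rad: 0 = shut against a board in the slot (along the jig's x), growing as it opens to the jig's +y (counter-clockwise from above), to 1.4; starts 0.7 to 1.2. Stays where left (friction about 0.06 N m, no spring). Flat aluminium plate, outside face 24.5 mm off the line through the hinge axis, 14 to 155 mm from the axis, 11 to 60 mm above the table.
- leaf_face (a point): Point on the outside face of the leaf, 90 mm along it from the hinge axis and 40 mm above the table: a good place to push. Moves with the leaf; its x points along the leaf away from the hinge, its y out of that face, away from the board.
- jig_hole (a point): Centre of the pin hole at the top of the leaf's ear when shut (60 mm above the table), 78 mm from the jig's origin on its +x side; fixed point, axes as the jig's. Upright hole 11 mm wide through the leaf's ear (52 to 60 mm above the table) and the fixed half's ear below (40 to 48 mm); the two line up when the leaf is shut on the board.
- rack: Grey slotted rack, 116 x 74 x 44 mm, fixed to the table, origin on the table under its centre; x along its slots. Three slots 24 mm apart, 8 mm wide, open at the top, floor 10 mm above the table; the board stands in the middle one.
- board_bar (a point): Centre of the board's metal top bar. Board: tan panel with copper strips, 90 x 5 mm, 80 mm tall, about 60 g; x along it, y through its thickness, z up. Bar 80 mm long, 9 mm thick, 10 mm tall (5 mm above to 5 mm below this point): grip it across its 9 mm. The board's lower edge is 75 mm below this point; in the rack this point is 85 mm above the table.
- pin_block: Grey block 56 x 56 x 40 mm, fixed to the table, origin on the table under its centre; the pin stands in the hole in its middle.
- pin_grip (a point): Grip point on the axis (z, upright) of the steel pin, about 40 g: round head 14 mm across, from 22 mm below (shoulder) to 10 mm above this point; shank 8 mm across and 34 mm long below the shoulder, its last 10 mm tapered to 3.6 mm. In its block this point is 62 mm above the table; fully home in the jig (shoulder on the leaf's ear) 82 mm.
- glue: White squeeze bottle, 38 x 47 x 110 mm, standing; origin under its centre. Leave alone.
- clear: Clear bottle with white cap, 31 x 31 x 78 mm, standing; origin under its centre. Leave alone.
- cup: Green measuring cup, 59 x 59 x 49 mm, standing; origin under its centre. Leave alone.
Mind the look-alikes: they are no part of the job. Leave any pink, purple or yellow look-alike of the part that bears board_bar alone.

How it is judged:
By the outcome, as a careful person would: the job done as asked, in the order asked, and still so for the second after the job is handed in, while the arm keeps its last pose, push and grip.
It also fails if it takes over 72 s, if anything falls off the work surface, if the arm or the gripper's body presses on something with over 40 N, if the wrist force passes 120 N, or if a joint passes its speed limit or range.

### The arm

A 6-joint arm with a two-finger parallel gripper is mounted at the origin on a cart in front of the work surface, level with it; the furniture and walls round the work are solid. World frame = base frame: x ahead of the robot, y to its left, z up, the work surface at z = 0. Lengths are in m, angles in rad, forces in N, time in s.
With the tool pointing down it reaches from about 0.2 to 0.875 m from the base axis. Payload 3.4 kg.
Tool frame: the origin (TCP) lies on the centre line of the jaws, within the pads' length; the fingertips stand 17 mm ahead of it and the grasp point (between the pads) lies 2 mm behind it (r.tip_reach is the distance from the TCP to the fingertips, in m); z points along the fingers, x is the direction in which the jaws open and shut, and the axes are right-handed (so a half turn about z gives the same grasp; the last joint's range is limited). The gripper opens to 94 mm and grips with 3 to 60 N. Pads are 16 mm wide; open, the fingers measure 119 mm over their backs; the gripper's body (75 mm by 177 mm) begins 78 mm behind the grasp point.
Start: joints at [1.199, 0.276, 1.505, -0, 1.361, -0.121], TCP at [0.143, 0.557, 0.222] pointing down, gripper open.
Joint ranges: [-2.89, 2.89], [-0.75, 2.08], [0.22, 2.7], [-1.18, 4.32], [0.11, 2.71], [-2.7, 2.7]. Speed limits (rad/s): [2.57, 2.57, 3.14, 3.14, 3.14, 3.14].

### API

Orientations are given as a unit quaternion [x, y, z, w].
In Python, from cell import r gives the robot as it stands.
- The arm moves only by the shell command python3 -m crank 'ROWS' [OPENING] [FORCE]. ROWS is JSON, a list of rows, each a list of 2 entries, a list of its own where there are three numbers: the shift along the world's x, y, z in m, then the turn, a rotation vector about the world's x, y, z in degrees. In form: [[[tx, ty, tz], [wx, wy, wz]], ...]. A call has 1 to 8 rows; each row shifts and turns the pose as measured when the row begins; what a row does not reach is not made up. A row lasts 1/8 s, in which the tool goes at most 62.5 mm and 10.7 degrees, less where a joint would pass 70% of its speed; a pose out of reach is approached as far as the arm can. A call with a gripper value outside its range is refused whole. OPENING is the finger opening in m, from 0 to 0.094, set as the call begins (- or left out, the last holds). The fingers move at their own pace and stop on an object; FORCE is the grip in N (left out, the last holds). Time passes only in rows, so rows that do not move let the fingers close. It gives the time, the measured TCP pose, the force and the opening at its end, in the units of the state.
- r.get_state(): the state, without advancing time (a new reading comes with each control period).
- r.camera(name): name is "scene" or "top" or "wrist"; returns the picture (400x640x3 uint8, red, green, blue); there is no depth.
- r.calibration(name): a dict with "fx", "fy", "cx", "cy" (pixels), "dist_coeffs" ([k1, k2, p1, p2, k3] as OpenCV has them; the pictures are not rectified), "R" (3x3) and "t" (3): a world point X has camera coordinates R X + t. Camera axes: x right, y down, z forward; pixel columns grow to the right and rows downward; lengths in m; the calibration is good to about 2 mm. A picture is of the moment at which its call begins: read the wrist's pose just before it. calibration takes no time and is no camera call; for the wrist camera it gives the pose at the moment of the call.
- r.job_done(): hands the job in, once; it reports no verdict.
Trained networks look in the newest picture that a camera, given by its name, has taken for a name from the list of things; names that differ only in an ending like _2 or _b are one class to them, and where a whole thing is asked for, a point or a joint stands for the part that bears it (a point fixed in the world has none). Each returns a list of dicts, best first, with "confidence" (0 to 1); they miss things now and then, are a little off and sometimes report something else, mostly with a low value. They report only what shows in the picture. A call takes as long as a camera call. They do not tell look-alikes from the thing itself.
- r.look_for(camera, thing): "box" ([left, top, right, bottom] in pixels, round what is visible of it).
The state is a dict: "time": time; "q": joint angles; "qd": joint speeds; "joint_efforts": joint torques, N m; "tool_pos": TCP position; "eef_rot": TCP orientation; "force": force on the tool from outside, world axes, zero at the start; "wrist_torque": the same for the moment, N m; "width": finger opening in m.
Only numpy, scipy, OpenCV 4.12 (cv2) and the standard library are available. Lean on these libraries where they do the work, as an engineer would, in place of code of your own. Each camera call takes 0.05 s, during which the arm holds its last target. There are 200 camera calls.

## Working session

There is one attempt and no reset: what is moved stays moved. The work goes in short steps, Python scripts to look and compute and a shell command to move; the robot and the scene stay as the last step left them, time stands still between calls to the robot, and variables do not carry over. Pictures are saved under pics/ and viewed, about 8 in all and at most 12, crops included, and the job is handed in when it is done.

```bash
mkdir -p pics; ls; python3 - <<'E'
from cell import r
import cv2
for c in("scene","top"):
    cv2.imwrite(f"pics/{c}0.png",r.camera(c)[:,:,::-1])
    k=r.calibration(c);print(c,k)
    for n in("jig","jig_wall","jig_leaf","rack","board_bar","pin_block","pin_grip","glue","clear","cup"):
        print(n,[([int(v) for v in d["box"]],round(d["confidence"],2)) for d in r.look_for(c,n)][:4])
print(r.get_state())
E
```

```text
pics
scene {'fx': 433.42680953983404, 'fy': 433.42680953983404, 'cx': 323.1740543693849, 'cy': 205.24900261847569, 'dist_coeffs': array([0.00257374, 0.        , 0.        , 0.        , 0.        ]), 'R': array([[-0.66081694, -0.75053552,  0.0041721 ],
       [-0.41550714,  0.36119715, -0.83479964],
       [ 0.62503983, -0.55338328, -0.55053806]]), 't': array([0.2677512 , 0.37054953, 1.00649987])}
jig [([268, 215, 324, 264], 0.94)]
jig_wall [([277, 216, 312, 254], 0.58)]
jig_leaf [([312, 218, 324, 257], 0.83)]
rack [([336, 206, 371, 235], 0.74)]
board_bar [([429, 179, 458, 198], 0.89), ([261, 266, 291, 293], 0.8), ([347, 196, 362, 219], 0.72), ([205, 251, 232, 285], 0.57)]
pin_block [([218, 289, 248, 316], 0.75)]
pin_grip [([313, 221, 325, 257], 0.42)]
glue [([345, 173, 351, 206], 0.78), ([347, 197, 361, 219], 0.62)]
clear [([210, 233, 223, 258], 0.74)]
cup [([162, 255, 184, 278], 0.75)]
top {'fx': 427.2632803953915, 'fy': 427.2632803953915, 'cx': 324.3871945989809, 'cy': 192.66144734338712, 'dist_coeffs': array([-0.10916645,  0.        ,  0.        ,  0.        ,  0.        ]), 'R': 
[... 574 characters left out ...]
, 0.83)]
{'time': 1.1, 'q': array([ 1.19900741e+00,  2.75884776e-01,  1.50489462e+00, -4.98342285e-06,
        1.36066381e+00, -1.20994292e-01]), 'qd': array([ 1.12541247e-03,  2.91120776e-04,  8.15369242e-05,  3.27522387e-04,
       -4.44622585e-04, -3.30605855e-04]), 'joint_efforts': array([-2.02579140e-03, -4.04496753e+01, -2.37505889e+01,  7.03112246e-02,
        2.50206236e-02,  3.62079646e-06]), 'tool_pos': array([0.14272143, 0.55705577, 0.22250385]), 'eef_rot': array([ 7.89991388e-01,  6.13117934e-01,  6.53804296e-05, -3.62631967e-05]), 'force': array([-0.25227171, -0.27240103, -0.31444963]), 'wrist_torque': array([-0.00321419, -0.03583484,  0.02138016]), 'width': 0.09360237385834799}
```

```bash
python3 - <<'E'
import cv2
a=cv2.imread("pics/top0.png")[130:270,170:500];b=cv2.imread("pics/scene0.png")[160:330,150:470]
a=cv2.resize(a,(800,339),interpolation=cv2.INTER_CUBIC)
b=cv2.resize(b,(800,425),interpolation=cv2.INTER_CUBIC)
cv2.imwrite("pics/a.png",a);cv2.imwrite("pics/b.png",b)
E
```

```text
(no output)
```

View pics/a.png

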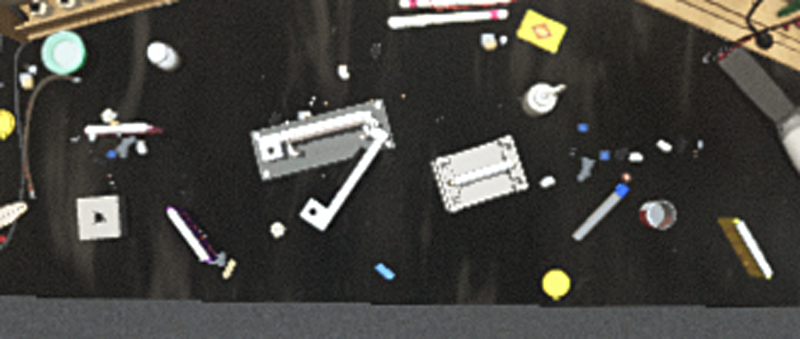

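View pics/b.png

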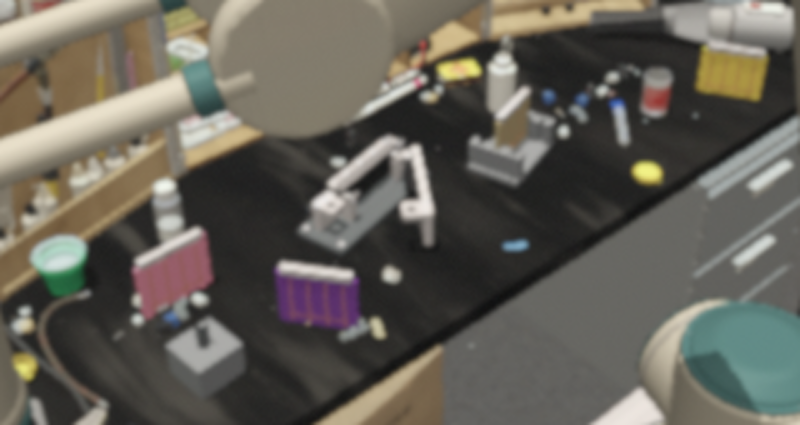

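Top crop: jig at about (320,140) with the hinge on the right and the leaf open downward. Rack with tan board at (483,172), pin block at (100,217). Candidates for the board, in crop b pixels: tan at (513,115) in the rack, pink (175,272), purple (317,295), yellow (733,72). The tan one standing in the rack is the one meant. The wrist close-up will confirm it.

```bash
cat > h.py <<'E'
from cell import r
import numpy as np, cv2
def ray(px,z,k):
    K=np.array([[k["fx"],0,k["cx"]],[0,k["fy"],k["cy"]],[0,0,1]])
    p=cv2.undistortPoints(np.array([[px]],float),K,np.array(k["dist_coeffs"]))[0,0]
    R=np.array(k["R"]);t=np.array(k["t"]);C=-R.T@t;d=R.T@np.array([p[0],p[1],1])
    return C+d*(z-C[2])/d[2]
def proj(X,k):
    K=np.array([[k["fx"],0,k["cx"]],[0,k["fy"],k["cy"]],[0,0,1]])
    return cv2.projectPoints(np.array(X,float).reshape(-1,3),cv2.Rodrigues(np.array(k["R"]))[0],np.array(k["t"]),K,np.array(k["dist_coeffs"]))[0][:,0]
E
python3 - <<'E'
from h import *
k=r.calibration("top")
for n,u,v,z in [("bar l",450,183,.09),("bar r",518,163,.09),("block",100,217,.04),("pin",100,215,.07),("jig bl",264,178,.01),("jig tl",252,131,.01),("jig br",393,145,.01),("jig tr",383,102,.01),("leaf end",315,213,.06),("hinge",378,133,.06),("hole wall",270,150,.048),("glue",541,98,.1),("clear",163,55,.078),("cup",65,52,.049),("purple",190,235,.09),("pink",120,130,.09),("edge",400,300,0)]:
    print(n,ray((170+u/2.4242,130+v/2.4242),z,k).round(3))
w=r.calibration("wrist");s=r.get_state()
from scipy.spatial.transform import Rotation as Ro
T=Ro.from_quat(s["eef_rot"]).as_matrix()
C=-w["R"].T@w["t"];print("cam in tool",T.T@(C-s["tool_pos"]),"\n",T.T@w["R"].T,w["fx"],w["cx"],w["cy"]);print("tool",T.round(3))
E
```

```text
bar l [ 0.516 -0.209  0.09 ]
bar r [ 0.543 -0.297  0.09 ]
block [0.464 0.261 0.04 ]
pin [0.468 0.253 0.07 ]
jig bl [0.521 0.042 0.01 ]
jig tl [0.586 0.06  0.01 ]
jig br [ 0.569 -0.135  0.01 ]
jig tr [ 0.628 -0.121  0.01 ]
leaf end [ 0.475 -0.033  0.06 ]
hinge [ 0.582 -0.115  0.06 ]
hole wall [0.558 0.03  0.048]
glue [ 0.627 -0.325  0.1  ]
clear [0.681 0.171 0.078]
cup [0.689 0.314 0.049]
purple [0.444 0.127 0.09 ]
pink [0.58  0.223 0.09 ]
edge [ 0.356 -0.147  0.   ]
cam in tool [ 0.00095901 -0.07967848 -0.16202984] 
 [[ 9.99999986e-01  1.37548815e-04  9.54846459e-05]
 [-1.58358579e-04  9.62177688e-01  2.72422599e-01]
 [-5.44017901e-05 -2.72422610e-01  9.62177696e-01]] 352.1929322010934 319.4661194024144 193.16580817033855
tool [[ 0.248  0.969  0.   ]
 [ 0.969 -0.248  0.   ]
 [ 0.     0.    -1.   ]]
```

```bash
python3 -m crank '[[[0.04,-0.04,0.01],[0,0,-8]],[[0.04,-0.045,0],[0,0,-8]],[[0.04,-0.045,0],[0,0,-8]],[[0.04,-0.045,0],[0,0,-8]],[[0.04,-0.045,0],[0,0,-8]],[[0.04,-0.045,0],[0,0,-8]],[[0.04,-0.045,0],[0,0,-8]],[[0.04,-0.045,0],[0,0,-4]]]'; python3 -m crank '[[[0.03,-0.05,0],[0,0,0]],[[0,-0.0,0],[0,0,0]],[[0,0,0],[0,0,0]]]'
python3 - <<'E'
from h import *
cv2.imwrite("pics/w1.png",r.camera("wrist")[:,:,::-1]); import pickle
k=r.calibration("wrist");pickle.dump(k,open("w1.pkl","wb"));s=r.get_state();print(s["tool_pos"],s["time"])
for n in("jig","jig_leaf","pin_grip","pin_block"):
    print(n,[([int(v) for v in d["box"]],round(d["confidence"],2)) for d in r.look_for("wrist",n)][:3])
E
```

```text
time: 2.1
tool_pos: [0.4692, 0.1948, 0.2338]
eef_rot: [0.992, 0.123, 0.004, -0.001]
force: [-0.6, 1.1, 0.3]
width: 0.0939
time: 2.48
tool_pos: [0.5027, 0.1397, 0.2336]
eef_rot: [0.993, 0.119, 0.004, -0.001]
force: [0.1, 0.1, 0.3]
width: 0.0938
[0.50274849 0.13988475 0.2335699 ] 2.525
jig [([238, 242, 371, 393], 0.58)]
jig_leaf [([237, 292, 339, 399], 0.85)]
pin_grip [([304, 41, 319, 47], 0.44)]
pin_block [([273, 3, 346, 75], 0.63)]
```

View pics/w1.png

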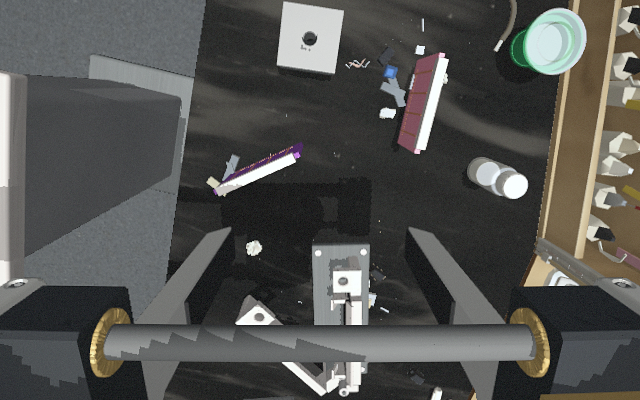

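Wrist view: the pin block is at (310,38), purple look-alike (260,170), pink (425,105), and the jig starts below row 242. Moving over the jig, then the rack.

```bash
python3 -m crank '[[[0.015,-0.055,0],[0,0,0]],[[0.015,-0.055,0],[0,0,0]],[[0.015,-0.055,0],[0,0,0]],[[0.0,-0.01,0],[0,0,0]],[[0,0,0],[0,0,0]]]'
python3 - <<'E'
from h import *
import pickle
cv2.imwrite("pics/w2.png",r.camera("wrist")[:,:,::-1])
pickle.dump(r.calibration("wrist"),open("w2.pkl","wb"))
E
python3 -m crank '[[[0,-0.055,0],[0,0,0]],[[0,-0.055,0],[0,0,0]],[[0,-0.055,0],[0,0,0]],[[-0.01,-0.05,0],[0,0,0]],[[0.0,0,0],[0,0,0]],[[0,0,0],[0,0,0]]]'
python3 - <<'E'
from h import *
import pickle
cv2.imwrite("pics/w3.png",r.camera("wrist")[:,:,::-1])
pickle.dump(r.calibration("wrist"),open("w3.pkl","wb"))
a=cv2.imread("pics/w2.png")[80:380,150:450];b=cv2.imread("pics/w3.png")[80:380,200:500]
cv2.imwrite("pics/c.png",np.hstack([cv2.resize(a,None,fx=1.33,fy=1.33,interpolation=2),cv2.resize(b,None,fx=1.33,fy=1.33,interpolation=2)]))
E
```

```text
time: 3.35
tool_pos: [0.5472, -0.0318, 0.2346]
eef_rot: [0.992, 0.127, 0.006, -0.002]
force: [0.0, 0.9, 0.4]
width: 0.0943
time: 4.15
tool_pos: [0.5383, -0.2381, 0.2356]
eef_rot: [0.991, 0.136, 0.008, -0.004]
force: [-0.6, 0.4, -0.4]
width: 0.0939
```

View pics/c.png

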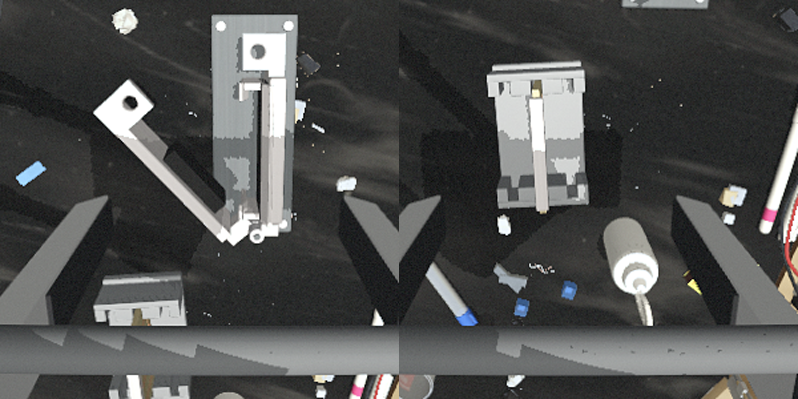

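Left: jig with wall hole (258,51), leaf hole (129,101), hinge (257,236). Right: tan/copper board in the rack's middle slot, bar from (537,97) to (541,212), which confirms the target (metal bar, tan panel with copper visible at the end). Enlarging once for precision.

```bash
python3 - <<'E'
from h import *
import pickle
a=cv2.imread("pics/w2.png")[85:265,215:385];b=cv2.imread("pics/w3.png")[125:245,260:350]
cv2.imwrite("pics/d.png",np.hstack([cv2.resize(a,None,fx=3.3,fy=3.3,interpolation=2)[:594,:500],cv2.resize(b,(450,600),interpolation=2)[:594,75:375]]))
k=pickle.load(open("w2.pkl","rb"));f=lambda u,v:(150+u/1.33,80+v/1.33)
H=ray(f(258,51),.048,k);L=ray(f(129,101),.060,k);G=ray(f(257,236),.06,k)
print("wallhole",H,"leafhole",L,"hinge",G,np.linalg.norm((H-G)[:2]),np.linalg.norm((L-G)[:2]))
C=[ray(f(*p),.01,k) for p in((211,14),(298,16),(290,232))];print(C)
k=pickle.load(open("w3.pkl","rb"));f=lambda u,v:(200+(u-399)/1.33,80+v/1.33)
print([ray(f(*p),.09,k) for p in((537,97),(541,212))])
E
```

```text
wallhole [0.55815161 0.03104777 0.048     ] leafhole [ 0.4761136  -0.02624986  0.06      ] hinge [ 0.59508702 -0.10640489  0.06      ] 0.14232870204463882 0.14345558071776107
[array([0.51776219, 0.04787352, 0.01      ]), array([0.58524761, 0.06404242, 0.01      ]), array([ 0.63340314, -0.11778902,  0.01      ])]
[array([ 0.51908051, -0.21136002,  0.09      ]), array([ 0.54304297, -0.28970333,  0.09      ])]
```

View pics/d.png

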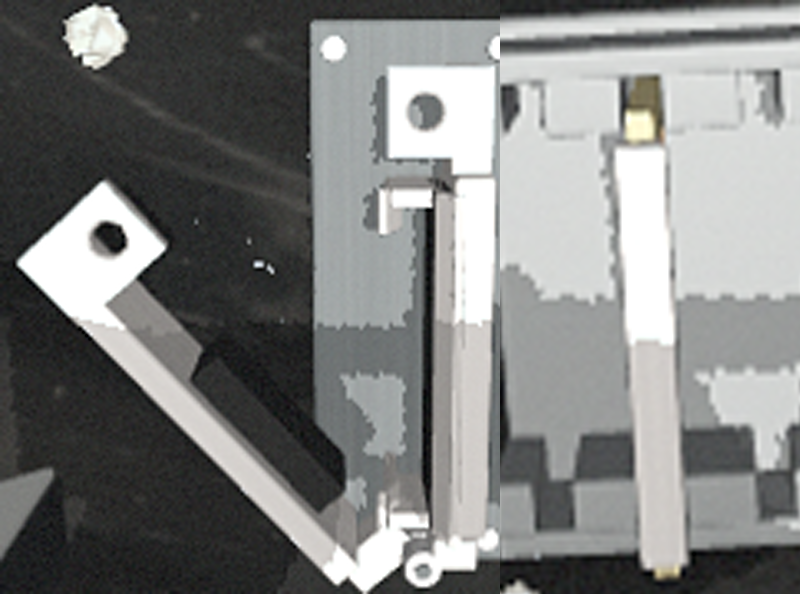

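```bash
python3 - <<'E'
from h import *
import pickle
k=pickle.load(open("w2.pkl","rb"))
H=ray((344.1,118.6),.048,k);L=ray((248,157.1),.060,k);G=ray((343.2,257.7),.06,k)
d=lambda a:np.degrees(np.arctan2(a[1],a[0]))
print("H",H,"L",L,"G",G,np.linalg.norm((H-G)[:2]),np.linalg.norm((L-G)[:2]))
for zz in(.048,.05): print("G at",zz,ray((343.2,257.7),zz,k))
yaw=np.radians(d(H-G));u=np.array([np.cos(yaw),np.sin(yaw)]);print("jig yaw",d(H-G),"leaf",d(L-G)-d(H-G),"origin", (G[:2]+u*.064+H[:2]-u*.078)/2)
k=pickle.load(open("w3.pkl","rb"))
A,B=[ray(p,.09,k) for p in((303,154.2),(308,238.6))];print("bar",A,B,(A+B)/2,np.linalg.norm(A-B),d(A-B))
s=r.get_state();print(s["tool_pos"],s["q"])
from scipy.spatial.transform import Rotation as Ro
print(Ro.from_quat(s["eef_rot"]).as_matrix().round(4))
E
```

```text
H [0.55832585 0.030842   0.048     ] L [ 0.47728184 -0.02711542  0.06      ] G [ 0.59513356 -0.10669776  0.06      ] 0.1423797518977488 0.14220540031186416
G at 0.048 [ 0.59763047 -0.11212299  0.048     ]
G at 0.05 [ 0.59721432 -0.11121879  0.05      ]
jig yaw 104.98213690478042 leaf 40.98768283430687 origin [ 0.57853933 -0.04468993]
bar [ 0.51872836 -0.21262402  0.09      ] [ 0.54395028 -0.28861468  0.09      ] [ 0.53133932 -0.25061935  0.09      ] 0.08006700908151024 108.36142701061524
[ 0.53826966 -0.23805909  0.23558826] [-0.54440616  0.28476498  1.4597335   0.0156055   1.39036245 -0.82124693]
[[ 0.9626  0.2707  0.0137]
 [ 0.2706 -0.9626  0.0096]
 [ 0.0158 -0.0056 -0.9999]]
```

```bash
python3 -m crank '[[[-0.007,-0.0125,-0.04],[-0.55,0.79,2.7]],[[0,0,-0.05],[0,0,0]],[[0,0,-0.03],[0,0,0]],[[0,0,0],[0,0,0]]]' 0.04 30; python3 -c "
from cell import r
from scipy.spatial.transform import Rotation as Ro
s=r.get_state();print(s['tool_pos'],Ro.from_quat(s['eef_rot']).as_matrix().round(4))"
```

```text
time: 4.7
tool_pos: [0.5336, -0.2425, 0.1151]
eef_rot: [0.986, 0.166, 0.002, 0.0]
force: [-0.9, 0.9, 0.1]
width: 0.0574
[ 0.53363208 -0.24247352  0.11510889] [[ 9.450e-01  3.271e-01  4.100e-03]
 [ 3.272e-01 -9.450e-01 -2.000e-04]
 [ 3.800e-03  1.500e-03 -1.000e+00]]
```

```bash
python3 -m crank '[[[-0.0023,-0.0081,-0.0],[0,0.2,-0.7]],[[0,0,-0.031],[0,0,0]],[[0,0,0],[0,0,0]]]' 0.04; python3 -m crank '[[[0,0,0],[0,0,0]],[[0,0,0],[0,0,0]],[[0,0,0],[0,0,0]]]' 0 40;  python3 -c "
from cell import r
from scipy.spatial.transform import Rotation as Ro
s=r.get_state();print(s['tool_pos'],Ro.from_quat(s['eef_rot']).as_matrix().round(4))"
```

```text
time: 5.08
tool_pos: [0.5349, -0.2512, 0.0889]
eef_rot: [0.987, 0.161, 0.004, 0.003]
force: [0.1, 0.0, 0.0]
width: 0.0401
time: 5.45
tool_pos: [0.5375, -0.253, 0.0937]
eef_rot: [0.987, 0.161, 0.006, 0.006]
force: [-0.1, 0.8, -0.0]
width: 0.0136
[ 0.53752628 -0.25299306  0.09366172] [[ 0.9482  0.3173  0.0147]
 [ 0.3175 -0.9482 -0.0096]
 [ 0.0109  0.0138 -0.9998]]
```

```bash
python3 -m crank '[[[-0.003,0.001,0],[0,0,0]],[[-0.003,0.001,-0.005],[0.5,0.8,0]],[[0,0,-0.008],[0,0,0]]]' 0.04; python3 -m crank '[[[0,0,-0.001],[0,0,0]]]';  python3 -c "
from cell import r
from scipy.spatial.transform import Rotation as Ro
s=r.get_state();print(s['tool_pos'],s['width'],Ro.from_quat(s['eef_rot']).as_matrix().round(4))"
```

```text
time: 5.82
tool_pos: [0.5317, -0.2513, 0.0813]
eef_rot: [0.987, 0.161, 0.001, 0.001]
force: [-0.8, -0.5, -0.1]
width: 0.0387
time: 5.95
tool_pos: [0.531, -0.2509, 0.0792]
eef_rot: [0.987, 0.161, 0.0, 0.0]
force: [0.3, -0.4, -0.5]
width: 0.0397
[ 0.53102929 -0.25090658  0.07920745] 0.039741624952136234 [[ 9.483e-01  3.173e-01  2.000e-04]
 [ 3.173e-01 -9.483e-01 -5.000e-04]
 [ 0.000e+00  5.000e-04 -1.000e+00]]
```

```bash
python3 -m crank '[[[0,0,0.003],[0,0,0]],[[0,0,0],[0,0,0]],[[0,0,0],[0,0,0]],[[0,0,0],[0,0,0]]]' 0 40;  python3 -c "
from cell import r
from scipy.spatial.transform import Rotation as Ro
s=r.get_state();print(s['tool_pos'],s['width'],Ro.from_quat(s['eef_rot']).as_matrix().round(4))"
```

```text
time: 6.45
tool_pos: [0.5312, -0.2509, 0.0822]
eef_rot: [0.987, 0.161, -0.0, 0.0]
force: [-0.1, 0.5, -0.4]
width: 0.0085
[ 0.53117366 -0.25092159  0.08217271] 0.008459775321896042 [[ 9.483e-01  3.173e-01  0.000e+00]
 [ 3.173e-01 -9.483e-01 -4.000e-04]
 [-1.000e-04  4.000e-04 -1.000e+00]]
```

```bash
python3 -m crank '[[[0,0,0.03],[0,0,0]],[[0,0,0.05],[0,0,0]],[[0,0,0.03],[0,0,0]],[[0.011,0.05,0],[0,0,-1]],[[0.011,0.05,0],[0,0,-1]],[[0.011,0.05,0],[0,0,-1]],[[0.006,0.03,0],[0,0,0]],[[0,0,0],[0,0,0]]]';  python3 -c "
from cell import r
from scipy.spatial.transform import Rotation as Ro
s=r.get_state();print(s['tool_pos'],s['width'],s['force'],Ro.from_quat(s['eef_rot']).as_matrix().round(4))"
```

```text
time: 7.45
tool_pos: [0.5708, -0.0664, 0.1956]
eef_rot: [0.991, 0.133, 0.001, 0.0]
force: [-0.2, -0.1, -0.4]
width: 0.0085
[ 0.57075137 -0.06644145  0.19556557] 0.00850842275555529 [-0.19614711 -0.14803851 -0.39452479] [[ 9.649e-01  2.628e-01  2.400e-03]
 [ 2.628e-01 -9.649e-01 -2.000e-04]
 [ 2.300e-03  8.000e-04 -1.000e+00]]
```

```bash
python3 -m crank '[[[0.006,0.0212,0],[0,0.1,-0.25]],[[0,0,-0.03],[0,0,0]],[[0,0,-0.02],[0,0,0]],[[0,0,0],[0,0,0]]]';  python3 -c "
from cell import r
from scipy.spatial.transform import Rotation as Ro
s=r.get_state();print(s['tool_pos'],s['width'],s['force'],Ro.from_quat(s['eef_rot']).as_matrix().round(4))
import cv2;cv2.imwrite('pics/w4.png',r.camera('wrist')[60:380,160:480,::-1])"
```

```text
time: 7.95
tool_pos: [0.5767, -0.0486, 0.1448]
eef_rot: [0.992, 0.13, 0.0, 0.002]
force: [-0.8, 0.6, -0.7]
width: 0.0085
[ 0.57673941 -0.04860257  0.14480594] 0.008473226670344145 [-0.80324558  0.59872604 -0.70717205] [[ 9.663e-01  2.573e-01  1.500e-03]
 [ 2.573e-01 -9.663e-01 -3.800e-03]
 [ 4.000e-04  4.100e-03 -1.000e+00]]
```

View pics/w4.png

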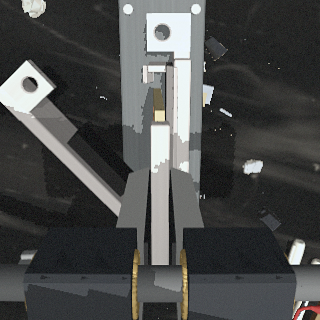

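The board hangs straight and lines up with the slot's channel at (158,75). Lowering.

```bash
python3 -m crank '[[[0,0.003,0],[-0.2,0,0]],[[0,0,-0.025],[0,0,0]],[[0,0,-0.012],[0,0,0]],[[0,0,-0.0],[0,0,0]]]';  python3 -c "
from cell import r
from scipy.spatial.transform import Rotation as Ro
s=r.get_state();print(s['tool_pos'],s['width'],s['force'],Ro.from_quat(s['eef_rot']).as_matrix().round(4))"
```

```text
time: 8.5
tool_pos: [0.5799, -0.0479, 0.1135]
eef_rot: [0.992, 0.129, 0.005, 0.006]
force: [-0.6, -0.8, -0.7]
width: 0.0084
[ 0.57989128 -0.04794853  0.1135378 ] 0.008435318599284593 [-0.59520102 -0.84152014 -0.74195222] [[ 0.9666  0.256   0.0111]
 [ 0.2562 -0.9666 -0.0114]
 [ 0.0078  0.0138 -0.9999]]
```

```bash
python3 -m crank '[[[-0.0033,0.0025,0],[0.6,0.6,0]],[[0,0,0],[0,0,0]]]';  python3 -c "
from cell import r
from scipy.spatial.transform import Rotation as Ro
s=r.get_state();print(s['tool_pos'],s['width'],s['force'],Ro.from_quat(s['eef_rot']).as_matrix().round(4))"
```

```text
time: 8.75
tool_pos: [0.5777, -0.0453, 0.1149]
eef_rot: [0.992, 0.129, 0.002, 0.0]
force: [0.6, -0.3, -0.4]
width: 0.0088
[ 0.5777206  -0.04529517  0.11485232] 0.008812820368857714 [ 0.58189778 -0.27539006 -0.35614848] [[ 9.667e-01  2.558e-01  3.200e-03]
 [ 2.558e-01 -9.667e-01 -3.000e-04]
 [ 3.000e-03  1.100e-03 -1.000e+00]]
```

```bash
python3 -m crank '[[[-0.0012,0,-0.01],[0,0.2,0]],[[-0.0005,0,-0.01],[0,0,0]],[[0,0,-0.008],[0,0,0]]]';  python3 -c "
from cell import r
from scipy.spatial.transform import Rotation as Ro
s=r.get_state();print(s['tool_pos'],s['width'],s['force'],Ro.from_quat(s['eef_rot']).as_matrix().round(4))"
```

```text
time: 9.12
tool_pos: [0.5768, -0.0453, 0.0859]
eef_rot: [0.992, 0.129, 0.001, 0.0]
force: [0.1, 1.0, -0.2]
width: 0.0085
[ 0.57684541 -0.04533514  0.08594035] 0.008516832672036057 [ 0.06020587  1.02170108 -0.1567211 ] [[ 9.667e-01  2.558e-01  2.000e-03]
 [ 2.558e-01 -9.667e-01 -6.000e-04]
 [ 1.700e-03  1.100e-03 -1.000e+00]]
```

```bash
python3 -m crank '[[[0,0,-0.004],[0,0,0]],[[0,0,-0.001],[0,0,0]]]'; python3 -m crank '[[[0,0,0],[0,0,0]],[[0,0,0],[0,0,0]]]' 0.035; python3 -m crank '[[[0,0,0.03],[0,0,0]],[[0,0,0.05],[0,0,0]],[[0,0,0.04],[0,0,0]],[[0,0,0],[0,0,0]]]';  python3 -c "
from h import *
from scipy.spatial.transform import Rotation as Ro
s=r.get_state();print(s['tool_pos'],s['width'],s['force'],Ro.from_quat(s['eef_rot']).as_matrix().round(4))
import cv2;cv2.imwrite('pics/w5.png',cv2.resize(r.camera('wrist')[60:320,160:480,::-1],None,fx=2,fy=2))
k=r.calibration('wrist')
print(proj([[.5766,-.0452,.09],[.4773,-.0271,.06],[.5583,.0308,.048]],k))"
```

```text
time: 9.38
tool_pos: [0.5766, -0.0447, 0.0801]
eef_rot: [0.992, 0.129, 0.0, -0.0]
force: [-1.8, 2.4, 8.8]
width: 0.0085
time: 9.62
tool_pos: [0.5765, -0.0449, 0.0804]
eef_rot: [0.992, 0.129, 0.0, 0.0]
force: [1.0, 0.8, -0.6]
width: 0.0251
time: 10.12
tool_pos: [0.5765, -0.0454, 0.2031]
eef_rot: [0.992, 0.129, 0.001, 0.0]
force: [0.2, 0.1, -0.2]
width: 0.0352
[ 0.57647201 -0.04535828  0.2031411 ] 0.03524452522163929 [ 0.15819215  0.07233619 -0.23390038] [[ 9.668e-01  2.556e-01  1.100e-03]
 [ 2.556e-01 -9.668e-01 -5.000e-04]
 [ 9.000e-04  8.000e-04 -1.000e+00]]
[[321.21229793 197.42279054]
 [215.11125251 139.75873913]
 [323.19167859  97.09447891]]
```

View pics/w5.png

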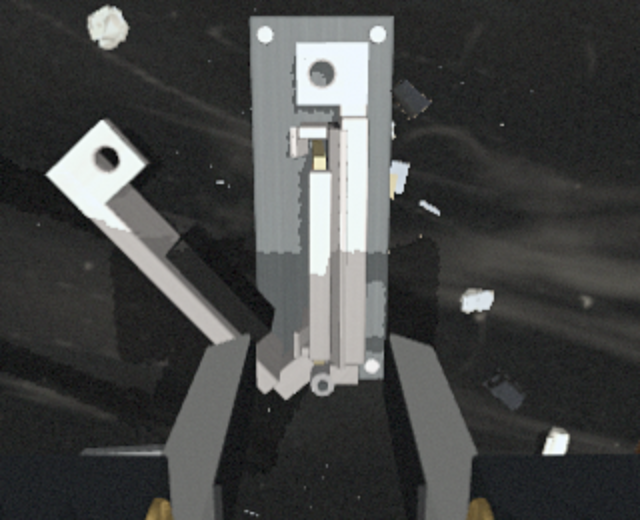

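Board stands in the slot. Next, work out the sweep for the leaf.

```bash
python3 - <<'E'
import numpy as np
G=np.array([.5951,-.1065]);p=None
for th,gap in((41,.03),(41,.002),(31,0),(21,0),(11,0),(4,0),(0,0),(0,-.003)):
    a=np.radians(105+th);u=np.array([np.cos(a),np.sin(a)]);n=np.array([-u[1],u[0]])
    q=G+.09*u+(.0245+.0125+gap)*n
    print(th,gap,q.round(4),None if p is None else (q-p).round(4));p=q
E
python3 -m crank '[[[-0.05,-0.03,0],[0,0,10]],[[-0.05,-0.02,0],[0,0,10]],[[-0.03,-0.02,-0.02],[0,0,10]],[[0,0,-0.04],[0,0,10]],[[0,0,-0.0],[0,0,0]]]' 0 20;  python3 -c "
from h import *
from scipy.spatial.transform import Rotation as Ro
s=r.get_state();print(s['tool_pos'],s['width'],s['force'],Ro.from_quat(s['eef_rot']).as_matrix().round(4))"
```

```text
41 0.03 [ 0.483  -0.1117] None
41 0.002 [ 0.4987 -0.0885] [0.0157 0.0232]
31 0 [ 0.5047 -0.0706] [0.006  0.0179]
21 0 [ 0.5123 -0.0554] [0.0076 0.0152]
11 0 [ 0.5224 -0.0418] [0.0101 0.0136]
4 0 [ 0.5308 -0.0334] [0.0084 0.0084]
0 0 [ 0.5361 -0.0291] [0.0053 0.0043]
0 -0.003 [ 0.539  -0.0284] [0.0029 0.0008]
time: 10.8
tool_pos: [0.4368, -0.1152, 0.1319]
eef_rot: [0.883, 0.47, -0.006, -0.003]
force: [-0.4, 0.6, -0.4]
width: 0.0003
[ 0.43675386 -0.11524807  0.13193438] 0.00029012920252007295 [-0.40431588  0.55440956 -0.42558938] [[ 5.586e-01  8.293e-01 -1.410e-02]
 [ 8.294e-01 -5.586e-01  4.000e-04]
 [-7.600e-03 -1.190e-02 -9.999e-01]]
```

```bash
python3 -m crank '[[[0.01,0,-0.04],[0,-0.8,0]],[[0.01,0,-0.04],[0,0,0]],[[0.02,0.003,-0.003],[0,0,0]],[[0,0,0],[0,0,0]]]';  python3 -c "
from h import *
from scipy.spatial.transform import Rotation as Ro
s=r.get_state();print(s['tool_pos'],s['width'],s['force'],Ro.from_quat(s['eef_rot']).as_matrix().round(4))"
```

```text
time: 11.3
tool_pos: [0.4825, -0.1129, 0.0497]
eef_rot: [0.885, 0.466, 0.002, 0.002]
force: [-0.1, 0.3, -0.0]
width: 0.0002
[ 0.48247462 -0.11287993  0.04969483] 0.0001698523567911871 [-0.08690332  0.34398982 -0.04590676] [[ 0.5662  0.8242  0.0053]
 [ 0.8242 -0.5662 -0.0017]
 [ 0.0016  0.0054 -1.    ]]
```

```bash
python3 -m crank '[[[0.016,0.024,0],[0,0.3,0]],[[0.006,0.018,-0.001],[0,0,-9]],[[0.0076,0.0152,-0.001],[0,0,-9]],[[0.0101,0.0136,-0.001],[0,0,-9]]]';  python3 -c "
from h import *
from scipy.spatial.transform import Rotation as Ro
s=r.get_state();print(s['tool_pos'],s['width'],s['force'],Ro.from_quat(s['eef_rot']).as_matrix().round(4))"
```

```text
time: 11.8
tool_pos: [0.5255, -0.0418, 0.0533]
eef_rot: [0.971, 0.238, 0.0, 0.004]
force: [-0.9, -1.9, 0.2]
width: 0.0005
[ 0.52554848 -0.04183652  0.0533089 ] 0.0004620251310122056 [-0.8548995  -1.91533614  0.2261535 ] [[ 8.870e-01  4.618e-01  2.700e-03]
 [ 4.618e-01 -8.870e-01 -7.000e-03]
 [-8.000e-04  7.500e-03 -1.000e+00]]
```

```bash
python3 -m crank '[[[0.006,0.008,-0.004],[0.3,0,-7]],[[0.006,0.005,-0.002],[0,0,-5.5]],[[0.004,0.001,0],[0,0,0]]]';  python3 -c "
from h import *
from scipy.spatial.transform import Rotation as Ro
s=r.get_state();print(s['tool_pos'],s['width'],s['force'],Ro.from_quat(s['eef_rot']).as_matrix().round(4))"
```

```text
time: 12.18
tool_pos: [0.5352, -0.0293, 0.0514]
eef_rot: [0.992, 0.129, -0.007, 0.004]
force: [-6.4, -2.4, -4.6]
width: 0.0005
[ 0.53521421 -0.02927204  0.05143328] 0.0005338350009481735 [-6.37600411 -2.36198176 -4.61898046] [[ 0.9667  0.2555 -0.0122]
 [ 0.2554 -0.9668 -0.0102]
 [-0.0144  0.0067 -0.9999]]
```

```bash
python3 -m crank '[[[0.005,0.0013,0],[0,-0.5,0]],[[0.006,0.0013,0],[0,0,0]],[[0.006,0.0013,0],[0,0,0]]]';  python3 -c "
from h import *
from scipy.spatial.transform import Rotation as Ro
s=r.get_state();print(s['tool_pos'],s['width'],s['force'],Ro.from_quat(s['eef_rot']).as_matrix().round(4))"
```

```text
time: 12.55
tool_pos: [0.5351, -0.0292, 0.0518]
eef_rot: [0.991, 0.131, -0.021, 0.007]
force: [-10.3, -7.2, -2.2]
width: 0.0005
[ 0.5350676  -0.02919123  0.05184593] 0.0004744404426500267 [-10.34359694  -7.23106275  -2.1564637 ] [[ 0.9648  0.26   -0.0389]
 [ 0.2594 -0.9656 -0.0195]
 [-0.0426  0.0087 -0.9991]]
```

```bash
python3 -m crank '[[[-0.03,-0.008,0.01],[1,-2.2,0]],[[-0.01,0,0.05],[0,0,0]],[[0,0,0.06],[0,0,0]],[[0.03,0,0.03],[0,0,0]],[[0.04,-0.01,0],[0,0,0]],[[0,0,0],[0,0,0]],[[0,0,0],[0,0,0]]]' 0.05 20;  python3 -c "
from h import *
from scipy.spatial.transform import Rotation as Ro
s=r.get_state();print(s['tool_pos'],s['width'],s['force'],Ro.from_quat(s['eef_rot']).as_matrix().round(4))
import cv2;cv2.imwrite('pics/w6.png',cv2.resize(r.camera('wrist')[60:310,190:440,::-1],None,fx=2.4,fy=2.4,interpolation=2))
k=r.calibration('wrist');import pickle;pickle.dump(k,open('w6.pkl','wb'))
print(proj([[.5766,-.0452,.09],[.5583,.0308,.06]],k))"
```

```text
time: 13.42
tool_pos: [0.563, -0.0465, 0.2193]
eef_rot: [0.992, 0.129, 0.004, 0.003]
force: [-0.8, -0.4, 0.1]
width: 0.0499
[ 0.56303139 -0.04651644  0.21926845] 0.049930610890200205 [-0.79127497 -0.37338573  0.05893169] [[ 0.9664  0.2567  0.0095]
 [ 0.2568 -0.9665 -0.0052]
 [ 0.0079  0.0075 -0.9999]]
[[333.51272086 192.15476201]
 [334.94796399  97.49116788]]
```

View pics/w6.png

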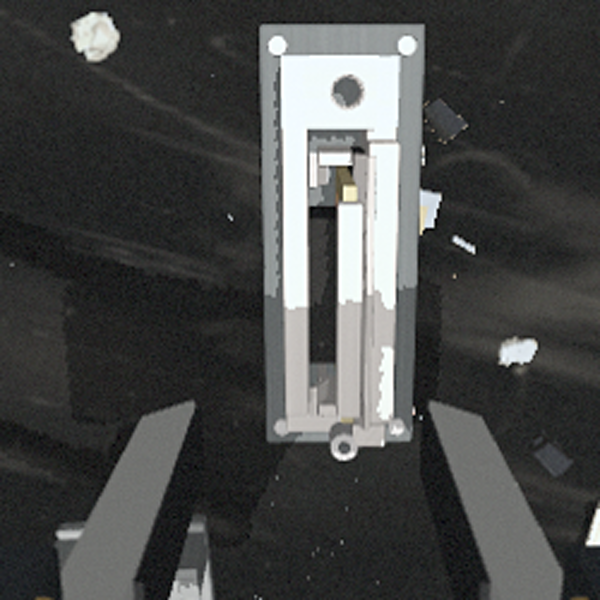

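Leaf is shut; the hole at (348,91) matches the prediction. Going to the pin.

```bash
python3 -m crank '[[[-0.015,0.05,0],[0.3,0.5,0]],[[-0.016,0.05,0],[0,0,0]],[[-0.016,0.05,0],[0,0,0]],[[-0.016,0.05,0],[0,0,0]],[[-0.016,0.05,-0.02],[0,0,0]],[[-0.016,0.05,-0.02],[0,0,0]],[[0,0,-0.01],[0,0,0]],[[0,0,0],[0,0,0]]]';  python3 -c "
from h import *
from scipy.spatial.transform import Rotation as Ro
s=r.get_state();print(s['tool_pos'],s['width'],s['force'],Ro.from_quat(s['eef_rot']).as_matrix().round(4))
import cv2;im=r.camera('wrist');cv2.imwrite('pics/w7f.png',im[:,:,::-1])
k=r.calibration('wrist');import pickle;pickle.dump(k,open('w7.pkl','wb'))
print(r.look_for('wrist','pin_grip')[:2],r.look_for('wrist','pin_block')[:2])
p=proj([.467,.256,.07],k)[0].astype(int);print(p);x0,y0=max(p[0]-75,0),max(p[1]-75,0);print(x0,y0)
cv2.imwrite('pics/w7.png',cv2.resize(im[y0:y0+150,x0:x0+150,::-1],None,fx=4,fy=4,interpolation=2))"
```

```text
time: 14.48
tool_pos: [0.4552, 0.2595, 0.1686]
eef_rot: [0.992, 0.128, -0.002, 0.001]
force: [1.1, 0.3, 0.7]
width: 0.0501
[0.45522277 0.2595342  0.16864506] 0.05009837287893664 [1.07009237 0.28605801 0.66938995] [[ 9.673e-01  2.538e-01 -3.500e-03]
 [ 2.538e-01 -9.673e-01 -1.500e-03]
 [-3.800e-03  6.000e-04 -1.000e+00]]
[{'box': [325.8, 181.9, 343.4, 191.6], 'confidence': 0.63}, {'box': [327.2, 365.8, 387.5, 400.0], 'confidence': 0.24}] [{'box': [296.2, 141.9, 371.6, 223.6], 'confidence': 0.7}]
[332 208]
257 133
```

View pics/w7.png

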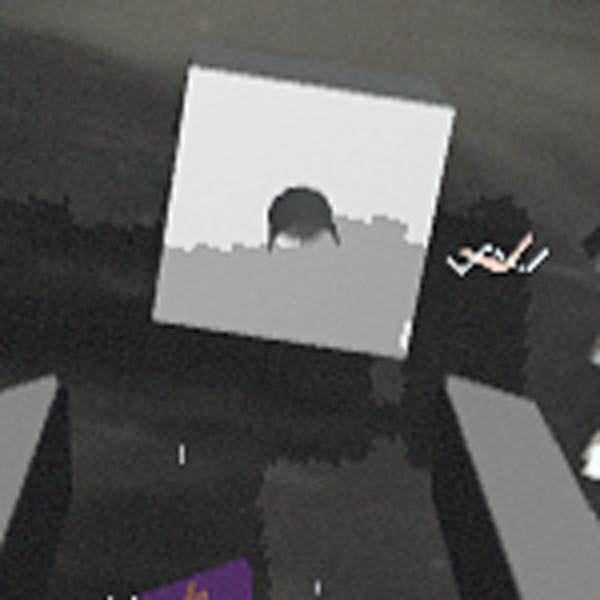

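```bash
python3 -c "
from h import *
import pickle
k=pickle.load(open('w7.pkl','rb'))
P=ray((257+301.5/4,133+213/4),.04,k);print(P)
t=proj([[P[0],P[1],.072],[P[0],P[1]+.007,.072],[P[0],P[1]+.007,.04]],k);print((t-[257,133])*4)
c=[ray((257+u/4,133+v/4),.04,k)[:2] for u,v in((190,67),(455,107),(408,357),(153,320))];print([np.linalg.norm(c[i]-c[(i+1)%4]) for i in range(4)])
"
```

```text
[0.46513151 0.26627099 0.04      ]
[[307.0200096  255.22856511]
 [316.7145336  221.10661633]
 [310.15967875 182.13488231]]
[np.float64(0.05599603287327123), np.float64(0.0562627957353072), np.float64(0.056586846103296576), np.float64(0.05616185667256383)]
```

```bash
python3 -m crank '[[[0.0099,0.0068,-0.02],[0,-0.2,0]],[[0,0,-0.04],[0,0,0]],[[0,0,-0.015],[0,0,0]],[[0,0,0],[0,0,0]]]' 0.04;  python3 -c "
from h import *
from scipy.spatial.transform import Rotation as Ro
s=r.get_state();print(s['tool_pos'],s['width'],s['force'],Ro.from_quat(s['eef_rot']).as_matrix().round(4))"
```

```text
time: 15.12
tool_pos: [0.4724, 0.2621, 0.0968]
eef_rot: [0.992, 0.122, 0.006, -0.0]
force: [0.2, 0.1, 0.3]
width: 0.04
[0.47244804 0.26211212 0.09675025] 0.04003755546256103 [0.15477856 0.10236288 0.26242456] [[ 9.700e-01  2.430e-01  1.100e-02]
 [ 2.430e-01 -9.700e-01  2.000e-03]
 [ 1.110e-02  8.000e-04 -9.999e-01]]
```

```bash
python3 -m crank '[[[-0.0073,0.0042,0],[-0.1,0.6,1]],[[0,0,0],[0,0,0]]]';  python3 -c "
from h import *
s=r.get_state();print(s['tool_pos'],s['eef_rot'])"
```

```text
time: 15.38
tool_pos: [0.4664, 0.266, 0.0987]
eef_rot: [0.991, 0.131, 0.001, -0.001]
force: [-0.4, -0.2, 0.0]
width: 0.04
[0.46640279 0.26598367 0.09867054] [ 9.91430675e-01  1.30625029e-01  1.43076287e-03 -5.20501743e-04]
```

```bash
python3 -m crank '[[[-0.0012,0,-0.015],[0,0,0]],[[0,0,-0.015],[0,0,0]],[[0,0,-0.005],[0,0,0]]]'; python3 -m crank '[[[0,0,0],[0,0,0]],[[0,0,0],[0,0,0]],[[0,0,0],[0,0,0]],[[0,0,0],[0,0,0]]]' 0 30;python3 -c "
from h import *
s=r.get_state();print(s['tool_pos'],s['eef_rot'],s['width'])"
```

```text
time: 15.75
tool_pos: [0.4658, 0.2665, 0.0633]
eef_rot: [0.991, 0.131, 0.003, -0.001]
force: [-1.1, -1.6, -0.6]
width: 0.0401
time: 16.25
tool_pos: [0.4653, 0.2665, 0.0633]
eef_rot: [0.991, 0.131, 0.003, -0.001]
force: [-0.2, -0.5, -1.3]
width: 0.0133
[0.46532715 0.26647696 0.06332724] [ 9.91376887e-01  1.31010812e-01  2.70490791e-03 -8.47612849e-04] 0.013336713315231875
```

```bash
python3 -m crank '[[[0,0,0.03],[0,0,0]],[[0,0,0.05],[0,0,0]],[[0.003,-0.007,0.035],[0,0,0]],[[0.018,-0.046,0],[0,0,0]],[[0.018,-0.046,0],[0,0,0]],[[0.018,-0.046,0],[0,0,0]],[[0.018,-0.046,0],[0,0,0]],[[0,0,0],[0,0,0]]]';  python3 -c "
from h import *
from scipy.spatial.transform import Rotation as Ro
s=r.get_state();print(s['tool_pos'],s['width'],s['force'],Ro.from_quat(s['eef_rot']).as_matrix().round(4))"
```

```text
time: 17.25
tool_pos: [0.5437, 0.0704, 0.1844]
eef_rot: [0.991, 0.132, 0.007, -0.001]
force: [-0.1, 1.2, -0.8]
width: 0.0136
[0.54373968 0.07043213 0.18438082] 0.013591895475094038 [-0.08277815  1.24484177 -0.78845249] [[ 9.648e-01  2.626e-01  1.370e-02]
 [ 2.625e-01 -9.649e-01  2.900e-03]
 [ 1.400e-02  8.000e-04 -9.999e-01]]
```

```bash
python3 -m crank '[[[0.0146,-0.0396,-0.02],[-0.2,0.6,0]],[[0,0,-0.025],[0,0,0]],[[0,0,0],[0,0,0]],[[0,0,0],[0,0,0]]]';  python3 -c "
from h import *
from scipy.spatial.transform import Rotation as Ro
s=r.get_state();print(s['tool_pos'],s['width'],s['force'],Ro.from_quat(s['eef_rot']).as_matrix().round(4))"
```

```text
time: 17.75
tool_pos: [0.5589, 0.0325, 0.1401]
eef_rot: [0.991, 0.133, 0.003, -0.0]
force: [-0.3, 0.3, -0.1]
width: 0.0135
[0.55894149 0.03252997 0.14013216] 0.013522795332152162 [-0.33636485  0.29941576 -0.09840761] [[ 9.647e-01  2.634e-01  5.900e-03]
 [ 2.634e-01 -9.647e-01  1.700e-03]
 [ 6.200e-03 -1.000e-04 -1.000e+00]]
```

```bash
python3 -m crank '[[[-0.0006,-0.0017,-0.004],[0,0.3,0]],[[0,0,-0.006],[0,0,0]],[[0,0,0],[0,0,0]]]';  python3 -c "
from h import *
from scipy.spatial.transform import Rotation as Ro
s=r.get_state();print(s['tool_pos'],s['width'],s['force'],Ro.from_quat(s['eef_rot']).as_matrix().round(4))
import cv2;im=r.camera('wrist')
k=r.calibration('wrist')
p=proj([.5583,.0308,.06],k)[0];print(p,proj([[.5583,.0308,.073]],k));x0,y0=[max(int(v)-60,0) for v in p];print(x0,y0)
cv2.imwrite('pics/w8.png',cv2.resize(im[y0:y0+120,x0:x0+120,::-1],None,fx=4,fy=4,interpolation=2))"
```

```text
time: 18.12
tool_pos: [0.559, 0.0322, 0.1316]
eef_rot: [0.991, 0.134, 0.002, -0.001]
force: [-0.0, -0.1, -1.0]
width: 0.0134
[0.55898597 0.03220069 0.13162917] 0.013440705551223068 [-0.0068293  -0.11989887 -0.99895061] [[ 9.641e-01  2.655e-01  3.800e-03]
 [ 2.655e-01 -9.641e-01  1.800e-03]
 [ 4.200e-03 -7.000e-04 -1.000e+00]]
[316.81296897 214.05887429] [[316.78154233 220.46414381]]
256 154
```

View pics/w8.png

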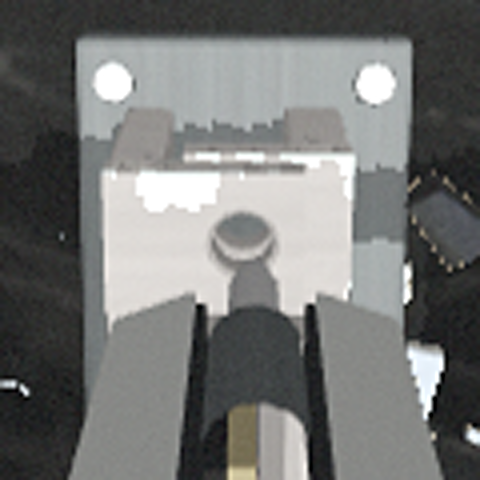

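Hole at (243,240); the pin tip at (254,262) sits about 1.5 mm to the right of the hole axis and 1 mm up in the image, and the pose readout agrees. Correcting by that, then lowering.

```bash
python3 -m crank '[[[-0.0015,-0.0018,-0.001],[0,0.2,0]],[[0,0,-0.002],[0,0,0]]]';  python3 -c "
from h import *
s=r.get_state();print(s['tool_pos'],s['force'],s['eef_rot'])"
```

```text
time: 18.42
tool_pos: [0.5579, 0.0303, 0.1292]
eef_rot: [0.991, 0.134, 0.001, -0.001]
force: [0.8, 0.4, -0.5]
width: 0.0131
[0.55794515 0.03027104 0.12918764] [ 0.78864356  0.38661228 -0.5269874 ] [ 9.90986094e-01  1.33959703e-01  9.32309574e-04 -6.99823107e-04]
```

Position within 0.6 mm; tapered tip has ±3.7 mm of entry room. Inserting.

```bash
python3 -m crank '[[[0,0.0004,-0.008],[0,0,0]],[[0,0,-0.01],[0,0,0]],[[0,0,-0.008],[0,0,0]]]';  python3 -c "
from h import *
s=r.get_state();print(s['tool_pos'],s['force'],s['eef_rot'])"
```

```text
time: 18.8
tool_pos: [0.558, 0.0306, 0.1016]
eef_rot: [0.991, 0.134, 0.001, -0.001]
force: [0.4, -0.2, -0.8]
width: 0.0132
[0.55800433 0.03055376 0.10164717] [ 0.36499121 -0.24994915 -0.84699265] [ 9.91004879e-01  1.33819249e-01  1.13491094e-03 -6.71719084e-04]
```

```bash
python3 -m crank '[[[0,0,-0.008],[0,0,0]],[[0,0,-0.007],[0,0,0]],[[0,0,-0.004],[0,0,0]],[[0,0,-0.003],[0,0,0]]]';  python3 -c "
from h import *
s=r.get_state();print(s['tool_pos'],s['force'],s['width'])"
```

```text
time: 19.3
tool_pos: [0.5576, 0.0306, 0.0824]
eef_rot: [0.991, 0.134, 0.001, -0.001]
force: [-7.0, 0.8, 26.1]
width: 0.0135
[0.55759652 0.03064543 0.08240775] [-7.03031665  0.82837908 26.1412609 ] 0.013481847589158586
```

Pin is home (26 N reaction, TCP at the predicted height). Release and go for the squeeze.

```bash
python3 -m crank '[[[0,0,0.001],[0,0,0]],[[0,0,0],[0,0,0]],[[0,0,0],[0,0,0]]]' 0.035 50; python3 -m crank '[[[0,0,0.03],[0,0,0]],[[0,0,0.04],[0,0,0]],[[0.0,0,0.03],[0,0,0]],[[0.009,-0.036,0],[0,0,0]],[[0.009,-0.036,0],[0,0,0]],[[0,0,0],[0,0,0]]]' 0.094;  python3 -c "
from h import *
from scipy.spatial.transform import Rotation as Ro
s=r.get_state();print(s['tool_pos'],s['width'],s['force'],Ro.from_quat(s['eef_rot']).as_matrix().round(4))
import cv2;im=r.camera('wrist')
k=r.calibration('wrist')
print(proj([.5583,.0308,.092],k),proj([.5583,.0308,.06],k))
cv2.imwrite('pics/w9.png',cv2.resize(im[60:310,190:440,::-1],None,fx=2.2,fy=2.2,interpolation=2))"
```

```text
time: 19.68
tool_pos: [0.5583, 0.0306, 0.0843]
eef_rot: [0.991, 0.134, 0.002, -0.0]
force: [0.1, -0.3, -0.0]
width: 0.0346
time: 20.42
tool_pos: [0.5757, -0.0425, 0.1844]
eef_rot: [0.991, 0.135, -0.0, -0.001]
force: [-0.1, 0.1, 0.6]
width: 0.0914
[ 0.57571309 -0.04245693  0.18439389] 0.09142457613878752 [-0.06385797  0.12256566  0.64586996] [[ 9.637e-01  2.671e-01 -6.000e-04]
 [ 2.671e-01 -9.637e-01  1.900e-03]
 [-0.000e+00 -2.000e-03 -1.000e+00]]
[[323.674669   103.91873913]] [[323.20149278 102.94969561]]
```

View pics/w9.png

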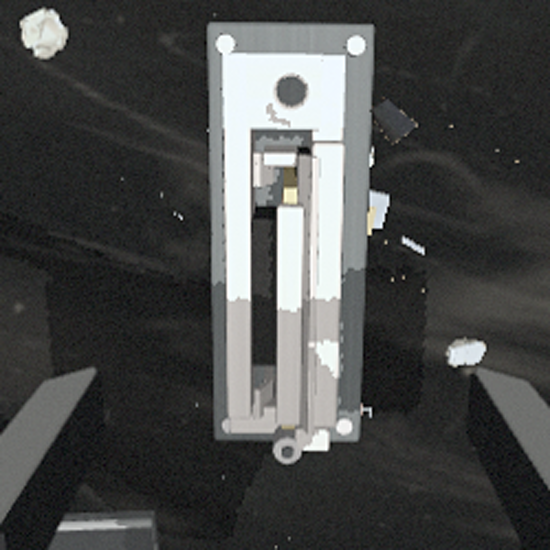

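```bash
python3 -c "
from h import *
for f,c,s in(('pics/w9.png',(291,91),2.2),('pics/w6.png',(348,91),2.4)):
    g=cv2.imread(f,0);m=(g<150).astype(np.uint8);n,l,st,ce=cv2.connectedComponentsWithStats(m)
    i=l[c[1],c[0]];print(f,st[i]/s,ce[i]/s,st[i][4]/s/s,[int(v) for v in g[c[1],c[0]-30:c[0]+31:4]])
b=cv2.imread('pics/scene0.png')
import cell
from cell import r
im=r.camera('scene')[:,:,::-1]
k=r.calibration('scene');a=proj([.5583,.0308,.092],k)[0];print(a,proj([.5583,.0308,.06],k))
x,y=a.astype(int);cv2.imwrite('pics/s2.png',cv2.resize(im[y-40:y+50,x-50:x+70],None,fx=6,fy=6,interpolation=2))
print(r.look_for('scene','pin_grip')[:2])
"
```

```text
pics/w9.png [125.45454545  34.54545455  14.09090909  14.09090909 327.72727273] [132.22481402  41.20224436] 148.9669421487603 [246, 245, 247, 227, 122, 98, 99, 100, 101, 96, 97, 133, 237, 245, 246, 246]
pics/w6.png [138.75        31.25        12.5         13.33333333 249.16666667] [144.90384615  37.53971572] 103.81944444444446 [248, 247, 250, 234, 97, 94, 99, 105, 99, 102, 93, 160, 251, 249, 247, 249]
[281.46612665 229.78432181] [[281.9844262  238.32340743]]
[{'box': [281.1, 230.9, 284.6, 238.8], 'confidence': 0.59}]
```

View pics/s2.png

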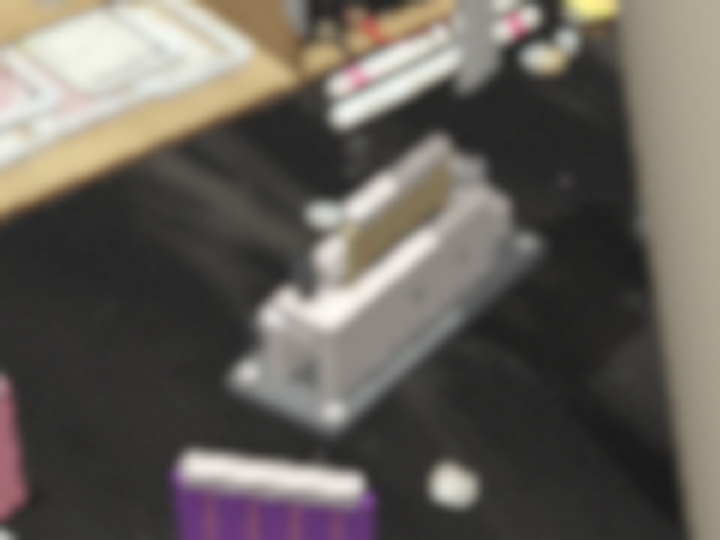

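The scene picture and detector put the pin head at the home position (281,231–239), but the wrist view straight down is ambiguous: the dark disc is nearly hole-sized. One oblique look, evaluated numerically.

```bash
python3 -m crank '[[[0.013,-0.048,0],[0,0,0]],[[0.013,-0.048,0],[0,0,0]],[[0,0,0],[0,0,0]],[[0,0,0],[0,0,0]]]' 0.094;  python3 -c "
from h import *
im=r.camera('wrist');k=r.calibration('wrist');cv2.imwrite('pics/w10.png',im[:,:,::-1])
for z in(.06,.092):print(z,proj([.5583,.0308,z],k))
p=proj([.5583,.0308,.075],k)[0].astype(int)
g=cv2.cvtColor(im,cv2.COLOR_RGB2GRAY)
y0=max(p[1]-24,0);print(p,y0,r.get_state()['tool_pos'])
for row in g[y0:p[1]+30,p[0]-22:p[0]+23]: print(''.join(' .:-=+*#%@'[v//26] for v in row))
print(r.look_for('wrist','pin_grip')[:2])
"
```

```text
time: 21.08
tool_pos: [0.5998, -0.1316, 0.1831]
eef_rot: [0.99, 0.139, -0.002, -0.004]
force: [-0.1, -0.3, -0.5]
width: 0.0938
0.06 [[326.33628495 -28.38294725]]
0.092 [[327.191701   -45.44508363]]
[326 -35] 0 [ 0.59987433 -0.13157471  0.18314574]
%+----------+------------------=%%#####%%%%%%
%+-----------------------------=*%%%%%%%%%%%%
%+-----------------------------=#%%%%%%%%%%%%
%+-----------------------------=#%%%%%%%%%%%%
%+------------------------------*%%%%%%%%%%%%
%+------------------------------*%%%%%%%%%%%%
%+-----------------------------+#%%%%%%%%%%%%
%+---------------------------=+*%%%%%%%%%%%%%
%+-------------------------=+++*%%%#%%%%%%%%%
%=--::-------------------=+++++*%%%%%%%%%%%%%
%=-**#=-------:::::::::::++++++*%%%%%%%%%%%%%
%=:%%%++%%%%%%##########:++++++*%%%#%%%%%%%%%
%=-%%%++%@%%@@%%%@%%%%%#:++++++*%%%#%%%%%%%%%
%=:%%%++%%%%%%%%%%%%%%%##++++++*%%%%%%%%%%%%%
%=:%%%+=%%%%%%%%%%%%%%%%%+++++++%%%%%%%%%%%%%
%=:%%%++@%%%%%%%%%%%%%%%%+++++++%%%%%%%%%%%%%
%=:%%%++%%%%%%%%%%%%%%%%%+++++=+%%%#%%%%%%%%%
%=:%%%+=+*********%%%%%%%++++++*%%%*%%%%%%%%%
%=:%%%++=------+*+######
[... 16620 characters left out ...]
::.:.:.
%#+**+++=+:..::::.:..::...:::::.::.::::..::..
%@%*+++++=::::.:...::::....::::.:::::..::::::
%%%%+*+++=:..:.:...::.::::.::::::::::...::::.
%%%@%**++=:::..:..::::::::::.:::::::::::::::.
%%%%@%*++=..:::::.:::::::..:::::..:.::.::::::
%%%%%%%*+=.:::.::::::::::::.:::::::::::::::::
%%%%%%@*+=.::.:::::::::::::::::.::::::::::.::
%%%%%%%#++::::::::::::::::::::::::::::.::::::
%%%%%%%%++::::.::::::::::::::::::::::::.::::.
*%%%%%%@*=:.::::::::::.:::.::::::.::::.::.:.:
*%%%%%%@#=.:::::::::::::::::.::::::..........
*%%%%%%@#-:.:::.::::::::.:::.::::..:..:......
+#%%%%%@#:.:..::::::::::.:::::.:.............
++%%%%%@*....:.::..:.::...:.:................
++#%%%%@+.........:.:.....:.:.:..............
[]
```

```bash
python3 -m crank '[[[-0.012,0.048,0],[0,0,0]],[[-0.012,0.048,0],[0,0,0]],[[-0.013,0.048,0],[0,0,0]],[[0,0,0],[0,0,0]],[[0,0,0],[0,0,0]]]' 0.094;  python3 -c "
from h import *
im=r.camera('wrist');k=r.calibration('wrist');cv2.imwrite('pics/w11.png',im[:,:,::-1])
for z in(.06,.092):print(z,proj([.5583,.0308,z],k))
p=proj([.5583,.0308,.075],k)[0].astype(int)
g=cv2.cvtColor(im,cv2.COLOR_RGB2GRAY)
print(p,r.get_state()['tool_pos'])
for y in range(p[1]-30,p[1]+31): print(y,''.join(' .:-=+*#%@'[v//26] for v in g[y,p[0]-26:p[0]+27]))
print(r.look_for('wrist','pin_grip')[:2])
"
```

```text
time: 21.8
tool_pos: [0.5597, 0.0216, 0.1839]
eef_rot: [0.99, 0.143, -0.001, -0.004]
force: [0.2, -0.1, -0.7]
width: 0.0939
0.06 [[320.97139755 183.1941333 ]]
0.092 [[321.13274962 193.25385078]]
[321 187] [0.55958734 0.02152827 0.1838958 ]
157 **************************************************=#@
158 ***++**********************************************=*
159 +++++++++++************************+++++++**++*******
160 +++++++++++***********************+=++++++++++*******
161 ++++++++++=***********************=++++++++++++******
162 ++++++++++=**=*****==**+********====+++++++++++******
163 ++++++++++=*=====**=====*+*=========++++++++++++*****
164 ++++++++++====++====================+++===++++++*****
165 +++++++++====***%####***####*#*+#*****+++++++++++****
166 +++++==++====###@@@@@###@@@@%%%*%%%%%%%%%%%%%%%%%****
167 ********+++++++++++===++++=***+++***##%@@@@@@@@@@#***
168 @@@@@@@@%%%%%%%%%%%%%%%%%%%%%##########@@@@@@@@@@****
169 @@@@@@@@@@@@@@@@@@@@@@@@@@@@@@@@@@@@@@@@@@@@@@@@@****
170 @@@@@@@@@@@@@@@@@@@@@@@@@@@@@@@@@@@@@@@@@@@@@@@@@****
171 @@@@@@@@@@@@@@@@@@@@@@@@@@@@@@@@@@@@@@@@@@@@
[... 2037 characters left out ...]
==
207 %%%%%%%#=%#%=#%%%%%%%%%%%%%*-=--:.+#%%%%%%%%%%%#+*++=
208 %%%%%%%#=##%=#%%%%%%%%%%%%%++++==-+#%%%%%%%%%%%#+***=
209 %%%%%%%*=##%+#%%%%%%%%%%%%%++*++==+#%%%%%%%%%%%#+***=
210 %%%%%%%*=##%+*#############=+*+*+==*#%%%%%%%%%%#+**==
211 %%%%%%%*=##%++++++---======.++++++***%%%%%%%%%%#***==
212 %%%%%%%*=##%++++++====--=-=.++*+++%###%%%%%%%%%#**+==
213 %%%%%%%*=%#%++++++====----=:*++*++%###%%%%%%%%%#**++=
214 %%%%%%%*=##%++++++====-===-:*++*++%###%%%%%%%%%#****=
215 %%%%%%#*=##%++++++====--=-=:***+++%###@@%%%%%%%%****=
216 %%%%%%#*=##%+++++=====--===:*+*+++%###@@@@@@###@***==
217 %%%%%%#*=%#%+++======+=-==-:**++++%%%%@@@@@@@@@%***==
[{'box': [312.3, 178.3, 329.5, 190.9], 'confidence': 0.55}]
```

The oblique view shows the head's dark side from row 176 (predicted shoulder edge on the ear: 175) with the lit top above it, 16 px wide. The pin is seated. Now the squeeze.

```bash
python3 -m crank '[[[0.008,-0.031,0],[0,0,-1.5]],[[0.008,-0.031,0],[0,0,0]],[[0,0,0],[0,0,0]]]' 0.094 50;  python3 -c "
from h import *
from scipy.spatial.transform import Rotation as Ro
s=r.get_state();print(s['tool_pos'],s['width'],Ro.from_quat(s['eef_rot']).as_matrix().round(4))"
```

```text
time: 22.28
tool_pos: [0.5771, -0.0455, 0.1836]
eef_rot: [0.992, 0.127, -0.001, -0.004]
force: [-0.8, 1.0, 0.5]
width: 0.094
[ 0.57709239 -0.04548888  0.18357474] 0.09395778993338168 [[ 9.677e-01  2.520e-01 -2.900e-03]
 [ 2.520e-01 -9.677e-01  7.800e-03]
 [-8.000e-04 -8.300e-03 -1.000e+00]]
```

```bash
python3 -m crank '[[[-0.002,0.004,-0.02],[-0.45,-0.15,0.4]],[[0,0,-0.04],[0,0,0]],[[0,0,-0.02],[0,0,0]],[[0,0,0],[0,0,0]]]';  python3 -c "
from h import *
from scipy.spatial.transform import Rotation as Ro
s=r.get_state();print(s['tool_pos'],s['width'],s['force'],Ro.from_quat(s['eef_rot']).as_matrix().round(4))"
```

```text
time: 22.78
tool_pos: [0.5751, -0.0422, 0.1019]
eef_rot: [0.992, 0.128, 0.0, -0.001]
force: [-0.3, -0.5, 0.6]
width: 0.0938
[ 0.57506168 -0.04218865  0.10191531] 0.09384931017073844 [-0.26921991 -0.51856827  0.62307037] [[ 9.673e-01  2.537e-01  6.000e-04]
 [ 2.537e-01 -9.673e-01  1.600e-03]
 [ 1.000e-03 -1.400e-03 -1.000e+00]]
```

```bash
python3 -m crank '[[[0,0.0005,-0.03],[0,0,0.3]],[[0,0,-0.022],[0,0,0]],[[0,0,0],[0,0,0]]]'; python3 -m crank '[[[0,0,0],[0,0,0]],[[0,0,0],[0,0,0]],[[0,0,0],[0,0,0]]]' 0.046 50;  python3 -c "
from h import *
from scipy.spatial.transform import Rotation as Ro
s=r.get_state();print(s['tool_pos'],s['width'],s['force'],Ro.from_quat(s['eef_rot']).as_matrix().round(4))"
```

```text
time: 23.15
tool_pos: [0.5774, -0.0418, 0.052]
eef_rot: [0.992, 0.13, 0.003, -0.0]
force: [-0.1, -0.6, 1.0]
width: 0.0939
time: 23.52
tool_pos: [0.5798, -0.0421, 0.0556]
eef_rot: [0.992, 0.13, 0.006, 0.001]
force: [-0.2, -0.0, 0.8]
width: 0.0673
[ 0.5798476  -0.04211696  0.05561247] 0.06731882830908713 [-0.17938594 -0.04215087  0.77249712] [[ 9.662e-01  2.575e-01  1.180e-02]
 [ 2.575e-01 -9.663e-01  5.000e-04]
 [ 1.160e-02  2.500e-03 -9.999e-01]]
```

Drifted +4.8 mm in x and +10 mm in z while holding; correct before closing fully.

```bash
python3 -m crank '[[[-0.0048,0.001,-0.005],[0,0.7,0]],[[0,0,-0.006],[0,0,0]]]' 0.06;  python3 -c "
from h import *
from scipy.spatial.transform import Rotation as Ro
s=r.get_state();print(s['tool_pos'],s['width'],s['force'],Ro.from_quat(s['eef_rot']).as_matrix().round(4))"
```

```text
time: 23.78
tool_pos: [0.5754, -0.0412, 0.0452]
eef_rot: [0.992, 0.13, 0.0, 0.0]
force: [0.5, 0.4, -0.7]
width: 0.0596
[ 0.57539273 -0.0411837   0.04520111] 0.05963694125969703 [ 0.47442181  0.42625947 -0.71497314] [[ 9.663e-01  2.575e-01  1.000e-03]
 [ 2.575e-01 -9.663e-01  1.000e-04]
 [ 1.000e-03  2.000e-04 -1.000e+00]]
```

```bash
python3 -m crank '[[[0,0,0],[0,0,0]],[[0,0,0],[0,0,0]],[[0,0,0],[0,0,0]],[[0,0,0],[0,0,0]]]' 0.03 50;  python3 -m crank '[[[0,0,0],[0,0,0]],[[0,0,0],[0,0,0]]]'; python3 -c "
from h import *
s=r.get_state();print(s['tool_pos'],s['width'],s['force'],s['wrist_torque'])
im=r.camera('scene')[:,:,::-1];r.camera('top')
for n in('pin_grip','glue','clear','cup','board_bar'):print(n,[([int(v) for v in d['box']],round(d['confidence'],2)) for d in r.look_for('scene',n)][:4])"
```

```text
time: 24.28
tool_pos: [0.5744, -0.0412, 0.0443]
eef_rot: [0.992, 0.13, -0.001, -0.0]
force: [-0.5, -0.5, 0.1]
width: 0.0442
time: 24.52
tool_pos: [0.5744, -0.0412, 0.0444]
eef_rot: [0.992, 0.13, -0.001, -0.0]
force: [0.3, -0.7, 0.1]
width: 0.0442
[ 0.57440043 -0.04116619  0.04435458] 0.04418546223784986 [ 0.25832558 -0.66403945  0.07195379] [-0.06495437  0.09189045 -0.00575214]
pin_grip [([280, 229, 284, 236], 0.4), ([211, 232, 225, 258], 0.15)]
glue []
clear [([211, 231, 225, 256], 0.5)]
cup [([164, 254, 182, 279], 0.63)]
board_bar [([200, 250, 234, 287], 0.89), ([428, 177, 459, 199], 0.86), ([264, 265, 293, 290], 0.7), ([288, 217, 303, 235], 0.52)]
```

```bash
python3 -c "
from h import *
r.camera('top')
print([([int(v) for v in d['box']],round(d['confidence'],2)) for d in r.look_for('top','glue')][:2])
print(r.get_state()['width'])
print(r.job_done())"
```

```text
[([383, 164, 399, 179], 0.73), ([349, 185, 386, 216], 0.33)]
0.04405360737909717
the job is handed in; nothing more can be done
None
```

The job is done and handed in at about 25 s of the 72 s allowed. The board stands bar-up in the jig slot, the leaf is shut, and the pin is home. The gripper is holding the two halves together at 50 N.

**Final checks**
- **Squeeze:** finger opening is 44.1 mm against 44.5 mm nominal over the shut halves, with wrist force below 1 N.
- **Pin:** it met a 26 N stop at the expected height when pushed down. The straight-down wrist view was unclear, because the dark disc was nearly hole-sized. An oblique wrist view then showed the head sitting on the leaf's ear, and the scene camera agreed.
- **Bottles and cup:** the clear bottle and green cup were found in the scene view within 2–3 px of where they started.
- **Glue bottle:** the final scene view did not find it. The top camera did, 1–3 px from its first position, which is within detector noise.
- **Hold drift:** the arm drifted up to 10 mm in some hold rows. I corrected this each time before gripping, inserting or closing, and it was steady in the final squeeze.

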